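Seat the temperature probe in the clear well of a dry block heater

ROBOT

A 6-joint arm with a two-finger parallel gripper is mounted at the origin on the work surface. World frame = base frame: x ahead of the robot, y to its left, z up, the work surface at z = 0. Lengths are in m, angles in degrees, forces in N, time in s.
With the tool pointing down it reaches from about 0.325 to 0.75 m from the base axis. Payload 7.6 kg.
Tool frame: the origin (TCP) lies on the centre line of the jaws, within the pads' length; the fingertips stand 19 mm ahead of it and the grasp point (between the pads) is the TCP; z points along the fingers, y is the direction in which the jaws open and shut (so a half turn about z gives the same grasp; the last joint's range is limited). The gripper opens to 85 mm and grips with 20 to 120 N. Pads are 22 mm wide; open, the fingers measure 114 mm over their backs; the gripper's body (76 mm by 85 mm) begins 54 mm behind the grasp point. The pads swing forward as they close: fully open they stand 13 mm farther back than shut.
Start: joints at [62.493, 2.991, 80.254, -0, 96.75, -4.028], TCP at [0.209, 0.482, 0.25] pointing down, gripper open.
Joint ranges: [-166.34, 166.34], [-52.06, 124.39], [6.96, 135.62], [-60.46, 240.46], [14.63, 156.25], [-167.68, 167.68]. Speed limits (degrees/s): [147.25, 147.25, 172.46, 180, 180, 180].

INTERFACE

Orientations are given as a 3x3 rotation matrix whose columns are the frame's x, y, z axes.
In Python, from station import status, read_camera, workorder, models gives the robot as it stands. The module is installed in compiled form; this text tells all that it offers.
- The arm moves only by the shell command python3 -m creep 'ROWS'. ROWS is JSON, a list of rows, each an object of numbers: "x", "y", "z": the shift along the tool's x, y, z scaled (see below); "rx", "ry", "rz": the turn, a rotation vector about the tool's x, y, z scaled (see below); "hand": the closure, from -1 (fully open) to 1 (shut), so that 0 is half open. In form: [{"x": .., "y": .., "z": .., "rx": .., "ry": .., "rz": .., "hand": ..}, ...]. A call has exactly 5 rows; each row is the pose to reach, as a shift and turn from the pose commanded when the call began, along the tool's axes at that moment; what a row does not reach only later rows make up. The controller multiplies each number of a shift by 200 mm and each number of a turn by 0.5 rad. A row lasts 1/10 s, in which the tool goes at most 50 mm and 8.59 degrees, less where a joint would pass 70% of its speed; a pose out of reach is approached as far as the arm can. A call with a number of a shift or a turn outside -1 to 1 is refused whole. A call with a gripper value outside its range is refused whole. The fingers move at their own pace and stop on an object; the grip force is fixed at half the most. Time passes only in rows, so rows that repeat a pose let the fingers close, or fill a call up. It gives the time, the measured TCP pose, the force and the opening at its end, in the units of the state.
- status.state(): the state, without advancing time (a new reading comes with each control period).
- read_camera(name): name is "scene" or "top" or "wrist"; returns a dict with "frame" (400x640x3 uint8, red, green, blue), "z_map" (400x640 float32, m along the optical axis (not along the pixel's ray), 0 where there is no reading), "fovy" (degrees; the focal length in pixels is half the picture's height over the tangent of half this angle, whatever the lens; pixels are square), "cx", "cy" (the principal point, pixels), "rvec" (rotation vector, rad) and "tvec" (3), from world to camera coordinates, as OpenCV has them. Camera axes: x right, y down, z forward; pixel columns grow to the right and rows downward; lengths in m; the calibration is good to about 2 mm. A picture is of the moment at which its call begins.
- workorder.hand_in(): hands the job in, once; it reports no verdict.
Trained networks look in the newest picture that a camera, given by its name, has taken for a name from the list of things; names that differ only in an ending like _2 or _b are one class to them, and where a whole thing is asked for, a point or a joint stands for the part that bears it (a point fixed in the world has none). Each returns a list of dicts, best first, with "score" (0 to 1); they miss things now and then, are a little off and sometimes report something else, mostly with a low value. They report only what shows in the picture. A call takes as long as a camera call. They do not tell look-alikes from the thing itself.
- models.boxes_of(camera, thing): "point" ([x, y, z] in m, in world coordinates, good to about 4 mm: the middle of the surface that is visible of it).
The state is a dict: "t": time; "joint_positions": joint angles; "dq": joint speeds; "joint_torque": joint torques, N m; "tool_pos": TCP position; "eef_rot": TCP orientation; "wrist_force": force on the tool from outside, world axes, zero at the start; "torque": the same for the moment, N m; "width": finger opening in m.
Only numpy, scipy, OpenCV 4.12 (cv2) and the standard library are available. Lean on these libraries where they do the work, as an engineer would, in place of code of your own. Each camera call takes 0.05 s, during which the arm holds its last target.

TASK

Take the temperature probe out of the green rack by its black handle and push it into the well of the block heater that is clear to its full depth, so that the ring mark on its stem comes level with the rim; the other well has a spacer left at its bottom, which cannot be seen and leaves the mark standing 15 mm above the rim, so if that happens pull the probe out and use the other well. Press the probe firmly onto the bottom of the clear well, with a push of 12 to 20 N held for about half a second, but never push harder than 35 N, and let go. Leave the capped tubes, wash bottle and beaker where they are.

Things in the scene. Friction and masses are not known exactly. Their poses are not given: they have to be found in the camera images.
- probe_grip (a point): Centre of the probe's black square handle (22 x 22 mm, 44 mm tall, upright; x and y axes square to its faces, z up along the stem). The handle's underside is 22 mm below this point and the stem's tip 94 mm below. Probe mass about 110 g. It stands upright, loosely, in any one of the three rack holes at x = -19 mm, its tip 5 mm above the bench.
- probe_tip (a point): Lower end of the probe's steel stem, on its axis. The stem is 12 mm in diameter and 72 mm long with a chamfered tip (8.4 mm wide at the end, full width 3 mm up); a thin dark ring mark on it has its lower edge 60 mm above the tip.
- stem: The probe's bare steel stem, 12 mm in diameter, 72 mm long; origin at its tip, z up towards the handle. The contact forces on it, the side squeeze of a well's clips (about 8 N) included, must stay under 45 N.
- well_1 (a point): Centre of the mouth (at the rim) of one of the two wells in the heater's aluminium block; z up. Bore 13 mm with a 2 mm lead-in chamfer. Clear depth 60 mm, or 45 mm if it holds the spacer; well_1 and well_2 are equally likely to hold it.
- well_2 (a point): The same for the other well, 48 mm from well_1 along the heater's -y. In each well two opposed spring clips 28 mm below the rim must be pushed past and then drag on the stem with roughly 5 to 10 N, either way; the bottom (or spacer) is a stiff rubber pad (12 N/mm). The probe does not sink past the clips by its own weight.
- heater: Block heater, fixed to the bench, 160 mm (x) by 180 mm (y), grey case 88 mm tall, aluminium block (100 x 120 mm) standing up to 100 mm in its middle with the two wells on its y axis, 24 mm either side of the centre. Origin at the centre of its underside.
- rack: Green tube rack, fixed to the bench, 85 mm (x) by 145 mm (y), 50 mm tall, six holes of 13.5 mm bore and 45 mm deep (at x = +-19 mm, y = -45, 0, 45 mm). Origin at the centre of its underside. The probe and the two tubes stand on the floors of the holes at x = -19 mm.
- tube_1_mid (a point): Middle of a small clear capped tube, 17 mm wide at the cap, 62 mm tall, standing in the rack, its top 67 mm above the bench.
- tube_2_mid (a point): Middle of the second such tube.
- wash_bottle: White wash bottle, 64 mm in diameter, 135 mm tall with its cap, bent spout up to 200 mm high reaching 60 mm along its x. Origin at the centre of its underside.
- beaker: Glass beaker, 72 mm wide, 85 mm tall. Origin at the centre of its underside.
There are look-alikes about, which are no part of the job. Of the things that look like the part that bears probe_grip, take the one that is nearest to the robot's base at the start.

How it is judged:
By the outcome, as a careful person would: the job done as asked, in the order asked, and still so for the second after the job is handed in, with the robot touching nothing.
It also fails if it takes over 54 s, if anything falls off the work surface, if the arm or the gripper's body presses on something with over 40 N, if the wrist force passes 120 N, or if a joint passes its speed limit or range.

## Working session

There is one attempt and no reset: what is moved stays moved. The work goes in short steps, Python scripts to look and compute and a shell command to move; the robot and the scene stay as the last step left them, time stands still between calls to the robot, and variables do not carry over. Pictures are saved under pics/ and viewed, and the job is handed in when it is done.

```bash
mkdir -p pics; cat > h.py <<'E'
import numpy as np,cv2
from station import status, read_camera, workorder, models
def cam(n):
    c=read_camera(n); f=200/np.tan(np.radians(c['fovy']/2)); R=cv2.Rodrigues(np.array(c['rvec'],float))[0]
    c['f']=f;c['R']=R;c['t']=np.array(c['tvec'],float).ravel();return c
def save(c,p): cv2.imwrite('pics/'+p,c['frame'][:,:,::-1])
def cloud(c):
    v,u=np.mgrid[0:400,0:640];z=c['z_map'];P=np.stack([(u-c['cx'])/c['f']*z,(v-c['cy'])/c['f']*z,z],-1)
    return (P-c['t'])@c['R']
def proj(c,p):
    q=c['R']@np.array(p)+c['t'];return q[:2]/q[2]*c['f']+[c['cx'],c['cy']]
def st():
    s=status.state();print('t',s['t'],'pos',np.round(s['tool_pos'],4),'F',np.round(s['wrist_force'],2),'w',s['width']);return s
E
python3 - <<'E'
from h import *
s=st();print(np.round(s['eef_rot'],3))
for n in ['scene','top']:
    c=cam(n);save(c,n+'0.png')
    for th in ['probe_grip','heater','rack','wash_bottle','beaker','tube_1_mid']:
        for d in models.boxes_of(n,th)[:4]: print(n,th,round(d['score'],2),np.round(d['point'],3),np.round(proj(c,d['point'])))
print(status.state()['t'])
E
```

```text
t 0.0 pos [0.209  0.4813 0.2495] F [1.06 0.5  0.3 ] w 0.08553260275729656
[[-0.917  0.398 -0.001]
 [ 0.398  0.917 -0.001]
 [ 0.    -0.002 -1.   ]]
scene probe_grip 0.89 [ 0.58  -0.102  0.09 ] [248. 185.]
scene probe_grip 0.74 [ 0.615 -0.234  0.086] [188. 186.]
scene probe_grip 0.68 [ 0.468 -0.201  0.1  ] [226. 147.]
scene probe_grip 0.64 [ 0.614 -0.171  0.091] [213. 189.]
scene heater 0.77 [0.589 0.081 0.087] [325. 203.]
scene rack 0.72 [ 0.516 -0.223  0.052] [212. 173.]
scene wash_bottle 0.9 [0.607 0.365 0.092] [459. 230.]
scene beaker 0.65 [ 0.79  -0.041  0.051] [241. 271.]
top probe_grip 0.68 [ 0.458 -0.195  0.121] [453. 273.]
top probe_grip 0.68 [ 0.605 -0.168  0.115] [436. 203.]
top probe_grip 0.55 [ 0.606 -0.229  0.112] [464. 202.]
top probe_grip 0.52 [ 0.571 -0.107  0.116] [407. 218.]
top heater 0.64 [0.526 0.074 0.089] [320. 240.]
top rack 0.75 [ 0.497 -0.236  0.05 ] [461. 256.]
top wash_bottle 0.77 [0.575 0.351 0.119] [188. 215.]
top beaker 0.8 [ 0.794 -0.048  0.049] [373. 128.]
top tube_1_mid 0.44 [ 0.496 -0.281  0.071] [485. 256.]
0.7
```

View pics/scene0.png

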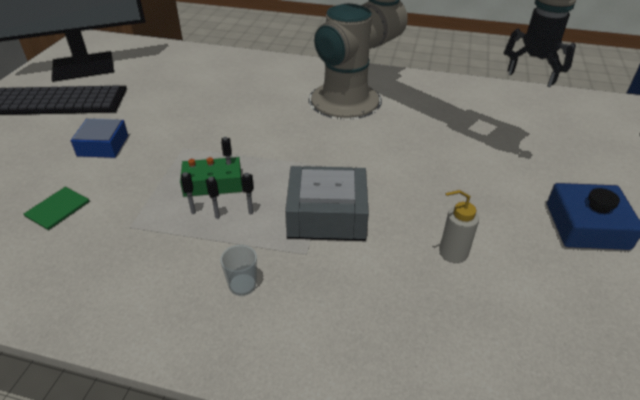

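View pics/top0.png

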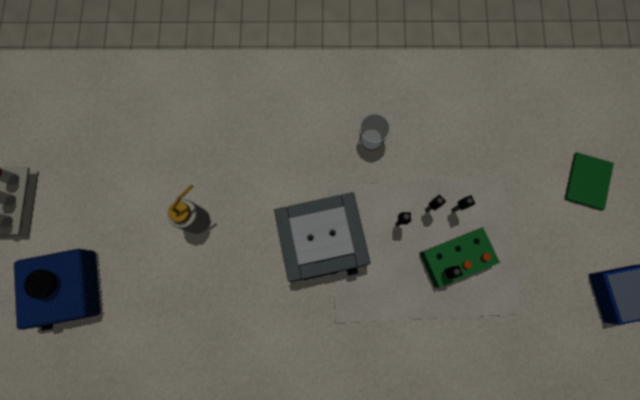

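```bash
python3 - <<'E'
from h import *
c=cam('top');P=cloud(c);np.savez('top.npz',P=P,f=c['frame'])
F=c['frame'].astype(int)
def rect(m,name):
    q=P[m][:,:2].astype(np.float32);r=cv2.minAreaRect(q*1000);print(name,m.sum(),np.median(P[m][:,2]),r)
X,Y,Z=P[...,0],P[...,1],P[...,2]
near=(abs(X-.53)<.15)&(abs(Y-.07)<.15)
rect(near&(Z>.095)&(Z<.106),'block');rect(near&(Z>.08)&(Z<.106),'case')
nr=(abs(X-.5)<.12)&(abs(Y+.23)<.12)
rect(nr&(Z>.04)&(Z<.06)&(F[...,1]>F[...,0]+20)&(F[...,1]>F[...,2]+20),'rack')
m=(np.hypot(X-.46,Y+.195)<.03)&(Z>.115);rect(m,'handle');print(P[m].mean(0))
m=(np.hypot(X-.46,Y+.195)<.06)&(Z>.06)&(Z<.115);print(m.sum())
# zoomed
u=cv2.resize(c['frame'][225:300,395:515],None,fx=6,fy=6,interpolation=cv2.INTER_CUBIC);cv2.imwrite('pics/zr.png',u[:,:,::-1])
u=cv2.resize(c['frame'][185:290,265:380],None,fx=5,fy=5,interpolation=cv2.INTER_CUBIC);cv2.imwrite('pics/zh.png',u[:,:,::-1])
print(c['f'],c['t'])
E
```

```text
block 2615 0.09962538377964955 ((536.26123046875, 72.72775268554688), (100.4503402709961, 120.03874969482422), 12.781597137451172)
case 6143 0.08931869273162425 ((536.3642578125, 72.68607330322266), (160.39744567871094, 180.03067016601562), 12.818242073059082)
rack 2043 0.04996419362418611 ((496.32275390625, -235.9798583984375), (84.20911407470703, 145.9666748046875), 22.17884635925293)
handle 121 0.12138836243621719 ((461.3689270019531, -200.87222290039062), (21.70383644104004, 22.754684448242188), 21.473539352416992)
[ 0.4611669  -0.19948732  0.12188774]
112
419.20823048955737 [0.07186016 0.62119456 0.87888944]
```

```bash
ls pics
```

```text
scene0.png
top0.png
zh.png
zr.png
```

View pics/zr.png

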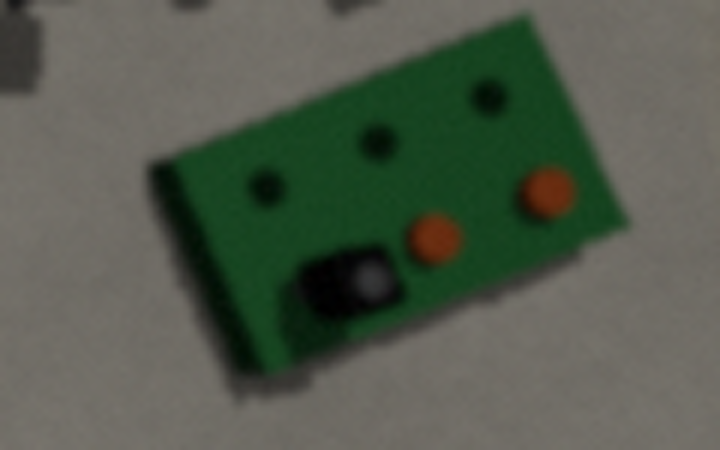

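View pics/zh.png

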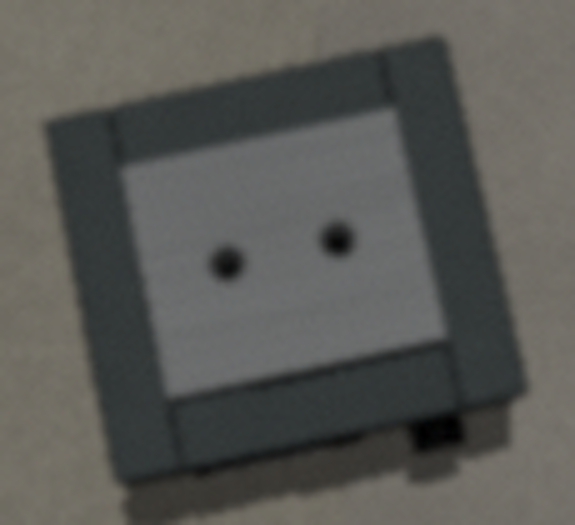

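```bash
cat >> h.py <<'E'
def go(p,yaw=None):
    "shift in scaled tool units from commanded/measured pose to world p; yaw= desired tool-y direction deg"
    s=st();R=np.array(s['eef_rot']);d=R.T@(np.array(p)-s['tool_pos'])/.2
    y=np.degrees(np.arctan2(R[1,1],R[0,1]));print('shift',np.round(d,4),'mm',round(np.linalg.norm(d)*200,1),'yaw',round(y,2),'tilt',np.round(R[:2,2],4))
    if yaw is not None:
        yr=np.radians(yaw);T=np.array([[np.sin(yr),np.cos(yr),0],[-np.cos(yr),np.sin(yr),0],[0,0,-1.]])
        print('rot',np.round(cv2.Rodrigues(R.T@T)[0].ravel()/.5,4))
E
python3 -m creep '[{"x":-0.16,"y":-0.17,"rz":0.2,"hand":-1},{"x":-0.33,"y":-0.34,"rz":0.4,"hand":-1},{"x":-0.5,"y":-0.52,"rz":0.6,"hand":-1},{"x":-0.66,"y":-0.69,"rz":0.8,"hand":-1},{"x":-0.83,"y":-0.87,"rz":1,"hand":-1}]'
python3 -c "
from h import *
go([.4615,-.201,.2],21.5)"
```

```text
t 0.75 pos [0.2092 0.4816 0.2504] F [-0.55  0.57 -0.26] w 0.08532865605430087
shift [-2.517  -2.6275  0.2514] mm 729.4 yaw 66.52 tilt [0.0001 0.0001]
rot [2.9022e+00 1.2027e+00 1.0000e-04]schema error: expected keys x, y, z, rx, ry, rz, hand
```

```bash
sed -i 's/T=np.array(\[\[np.sin(yr),np.cos(yr),0\],\[-np.cos(yr),np.sin(yr),0\]/T=np.array([[-np.sin(yr),np.cos(yr),0],[np.cos(yr),np.sin(yr),0]/' h.py
python3 -m creep '[{"x":-0.16,"y":-0.17,"z":0,"rx":0,"ry":0,"rz":0.2,"hand":-1},{"x":-0.33,"y":-0.34,"z":0,"rx":0,"ry":0,"rz":0.4,"hand":-1},{"x":-0.5,"y":-0.52,"z":0,"rx":0,"ry":0,"rz":0.6,"hand":-1},{"x":-0.66,"y":-0.69,"z":0,"rx":0,"ry":0,"rz":0.8,"hand":-1},{"x":-0.83,"y":-0.87,"z":0,"rx":0,"ry":0,"rz":1,"hand":-1}]'
python3 -c "
from h import *
go([.4615,-.201,.25],21.5)"
```

```text
t: 1.25
tool_pos: [0.2922, 0.2542, 0.2504]
eef_rot: [[-0.611, 0.791, 0.001], [0.791, 0.611, 0.0], [-0.0, 0.001, -1.0]]
wrist_force: [1.0, -0.4, 0.4]
width: 0.0854
t 1.25 pos [0.2922 0.2542 0.2504] F [ 0.97 -0.37  0.37] w 0.08544797583960366
shift [-2.3188e+00 -7.2130e-01  1.5000e-03] mm 485.7 yaw 37.68 tilt [0.0007 0.0005]
rot [ 1.600e-03 -1.000e-04  5.648e-01]
```

```bash

python3 -m creep '[{"x":-0.2,"y":-0.06,"z":0,"rx":0,"ry":0,"rz":0.12,"hand":-1},{"x":-0.4,"y":-0.12,"z":0,"rx":0,"ry":0,"rz":0.24,"hand":-1},{"x":-0.6,"y":-0.18,"z":0,"rx":0,"ry":0,"rz":0.36,"hand":-1},{"x":-0.8,"y":-0.25,"z":0,"rx":0,"ry":0,"rz":0.48,"hand":-1},{"x":-1,"y":-0.31,"z":0,"rx":0,"ry":0,"rz":0.565,"hand":-1}]'
python3 -c "
from h import *
go([.4615,-.201,.25],21.5)"
```

```text
t: 1.75
tool_pos: [0.3661, 0.0581, 0.2506]
eef_rot: [[-0.367, 0.93, 0.001], [0.93, 0.367, 0.0], [-0.0, 0.001, -1.0]]
wrist_force: [0.6, -0.3, -0.5]
width: 0.0852
t 1.75 pos [0.3661 0.0581 0.2506] F [ 0.62 -0.27 -0.54] w 0.08520362951423666
shift [-1.3804 -0.0323  0.0034] mm 276.2 yaw 21.55 tilt [0.0012 0.0002]
rot [0.0024 0.0005 0.0019]
```

```bash

python3 -m creep '[{"x":-0.2,"y":0,"z":0,"rx":0,"ry":0,"rz":0,"hand":-1},{"x":-0.4,"y":-0.01,"z":0,"rx":0,"ry":0,"rz":0,"hand":-1},{"x":-0.6,"y":-0.01,"z":0,"rx":0,"ry":0,"rz":0,"hand":-1},{"x":-0.8,"y":-0.02,"z":0,"rx":0,"ry":0,"rz":0,"hand":-1},{"x":-1,"y":-0.03,"z":0,"rx":0,"ry":0,"rz":0,"hand":-1}]'
python3 -m creep '[{"x":-0.2,"y":0,"z":0,"rx":0,"ry":0,"rz":0,"hand":-1},{"x":-0.38,"y":0,"z":0,"rx":0,"ry":0,"rz":0,"hand":-1},{"x":-0.38,"y":0,"z":0,"rx":0,"ry":0,"rz":0,"hand":-1},{"x":-0.38,"y":0,"z":0,"rx":0,"ry":0,"rz":0,"hand":-1},{"x":-0.38,"y":0,"z":0,"rx":0,"ry":0,"rz":0,"hand":-1}]'
python3 -c "
from h import *
go([.4615,-.201,.25],21.5)
c=cam('wrist');save(c,'w1.png');P=cloud(c);np.savez('w1.npz',P=P,f=c['frame'])
print(np.round(-c['R'].T@c['t'],3),np.round(c['R'],2))
m=(np.hypot(P[...,0]-.4615,P[...,1]+.201)<.035)&(P[...,2]>.112)&(P[...,2]<.13)
q=P[m];print(m.sum(),q.mean(0),cv2.minAreaRect((q[:,:2]*1000).astype(np.float32)))
for d in models.boxes_of('wrist','probe_grip'): print(d)
"
```

```text
t: 2.25
tool_pos: [0.4345, -0.1299, 0.2504]
eef_rot: [[-0.369, 0.929, 0.001], [0.929, 0.369, -0.0], [-0.0, 0.001, -1.0]]
wrist_force: [0.5, -0.5, 0.0]
width: 0.0849
t: 2.75
tool_pos: [0.4622, -0.1981, 0.2504]
eef_rot: [[-0.37, 0.929, 0.0], [0.929, 0.37, 0.0], [0.0, 0.0, -1.0]]
wrist_force: [0.5, 0.4, 0.3]
width: 0.0852
t 2.75 pos [ 0.4622 -0.1981  0.2504] F [0.47 0.42 0.32] w 0.0851805779676182
shift [-0.0122 -0.0088  0.0019] mm 3.0 yaw 21.73 tilt [0.0001 0.0003]
rot [ 0.0005 -0.0005  0.0079]
[ 0.432 -0.124  0.374] [[ 0.93  0.37  0.  ]
 [ 0.35 -0.88  0.31]
 [ 0.12 -0.29 -0.95]]
688 [ 0.46052725 -0.19940576  0.12171782] ((460.9873046875, -200.85488891601562), (21.9288272857666, 21.851293563842773), 20.72032356262207)
{'point': [0.6059, -0.1752, 0.1022], 'score': 0.87}
{'point': [0.4629, -0.1988, 0.124], 'score': 0.83}
{'point': [0.6019, -0.2335, 0.0802], 'score': 0.79}
```

View pics/w1.png

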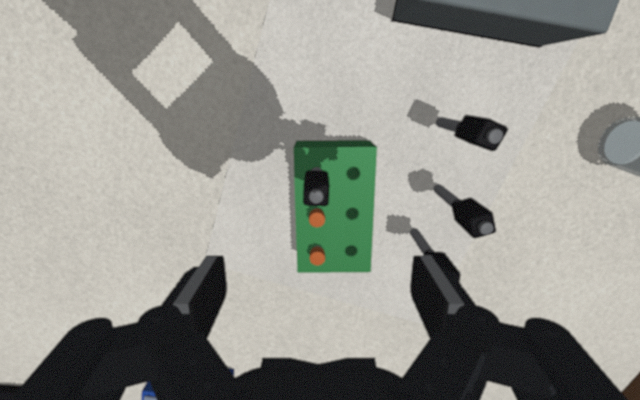

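```bash

python3 -m creep '[{"x":-0.01,"y":-0.01,"z":0.18,"rx":0,"ry":0,"rz":0.01,"hand":-1},{"x":-0.013,"y":-0.01,"z":0.36,"rx":0,"ry":0,"rz":0.01,"hand":-1},{"x":-0.013,"y":-0.01,"z":0.48,"rx":0,"ry":0,"rz":0.01,"hand":-1},{"x":-0.013,"y":-0.01,"z":0.5,"rx":0,"ry":0,"rz":0.01,"hand":-1},{"x":-0.013,"y":-0.01,"z":0.5,"rx":0,"ry":0,"rz":0.01,"hand":-1}]'
python3 -c "
from h import *
go([.461,-.201,.1],21.3)"
```

```text
t: 3.35
tool_pos: [0.4614, -0.2014, 0.1507]
eef_rot: [[-0.366, 0.931, -0.0], [0.931, 0.366, 0.0], [0.0, -0.0, -1.0]]
wrist_force: [0.2, -0.0, 0.5]
width: 0.0853
t 3.35 pos [ 0.4614 -0.2014  0.1507] F [ 0.21 -0.01  0.53] w 0.08533323549514694
shift [ 0.0027 -0.0013  0.2533] mm 50.7 yaw 21.45 tilt [-0.0001  0.0002]
rot [-0.0001 -0.0005  0.0051]
```

```bash

python3 -m creep '[{"x":0,"y":0,"z":0.12,"rx":0,"ry":0,"rz":0,"hand":-1},{"x":0,"y":0,"z":0.22,"rx":0,"ry":0,"rz":0,"hand":-1},{"x":0,"y":0,"z":0.25,"rx":0,"ry":0,"rz":0,"hand":-1},{"x":0,"y":0,"z":0.25,"rx":0,"ry":0,"rz":0,"hand":-1},{"x":0,"y":0,"z":0.25,"rx":0,"ry":0,"rz":0,"hand":0}]'
python3 -m creep '[{"x":0,"y":0,"z":0,"rx":0,"ry":0,"rz":0,"hand":1},{"x":0,"y":0,"z":0,"rx":0,"ry":0,"rz":0,"hand":1},{"x":0,"y":0,"z":0,"rx":0,"ry":0,"rz":0,"hand":1},{"x":0,"y":0,"z":0,"rx":0,"ry":0,"rz":0,"hand":1},{"x":0,"y":0,"z":0,"rx":0,"ry":0,"rz":0,"hand":1}]'
```

```text
t: 3.85
tool_pos: [0.4623, -0.2023, 0.1022]
eef_rot: [[-0.365, 0.931, 0.003], [0.931, 0.365, -0.001], [-0.002, 0.002, -1.0]]
wrist_force: [-0.5, -0.3, 0.2]
width: 0.0733
t: 4.35
tool_pos: [0.4617, -0.202, 0.1008]
eef_rot: [[-0.365, 0.931, 0.001], [0.931, 0.365, -0.0], [-0.001, 0.001, -1.0]]
wrist_force: [-0.7, -0.3, 2.7]
width: 0.0214
```

```bash

python3 -m creep '[{"x":0,"y":0,"z":0,"rx":0,"ry":0,"rz":0,"hand":1},{"x":0,"y":0,"z":-0.1,"rx":0,"ry":0,"rz":0,"hand":1},{"x":0,"y":0,"z":-0.22,"rx":0,"ry":0,"rz":0,"hand":1},{"x":0,"y":0,"z":-0.34,"rx":0,"ry":0,"rz":0,"hand":1},{"x":0,"y":0,"z":-0.46,"rx":0,"ry":0,"rz":0,"hand":1}]'
python3 -m creep '[{"x":0,"y":0,"z":-0.12,"rx":0,"ry":0,"rz":0,"hand":1},{"x":0,"y":0,"z":-0.2,"rx":0,"ry":0,"rz":0,"hand":1},{"x":0,"y":0,"z":-0.24,"rx":0,"ry":0,"rz":0,"hand":1},{"x":0,"y":0,"z":-0.24,"rx":0,"ry":0,"rz":0,"hand":1},{"x":0,"y":0,"z":-0.24,"rx":0,"ry":0,"rz":0,"hand":1}]'
python3 -c "
from h import *
go([.5416,.0493,.24])
c=cam('wrist');save(c,'w2.png');np.savez('w2.npz',P=cloud(c),f=c['frame'])
c=cam('scene');save(c,'s2.png');np.savez('s2.npz',P=cloud(c),f=c['frame'])
"
```

```text
t: 4.85
tool_pos: [0.4611, -0.2018, 0.1925]
eef_rot: [[-0.365, 0.931, -0.001], [0.931, 0.365, 0.001], [0.001, -0.001, -1.0]]
wrist_force: [-0.2, -0.7, -1.2]
width: 0.0215
t: 5.35
tool_pos: [0.4611, -0.2018, 0.239]
eef_rot: [[-0.365, 0.931, -0.002], [0.931, 0.365, 0.001], [0.001, -0.001, -1.0]]
wrist_force: [-0.2, 0.3, -1.6]
width: 0.0213
t 5.35 pos [ 0.4611 -0.2018  0.239 ] F [-0.2   0.26 -1.58] w 0.021266831237479317
shift [ 1.0221  0.8327 -0.0045] mm 263.7 yaw 21.4 tilt [-0.0016  0.001 ]
```

View pics/w2.png

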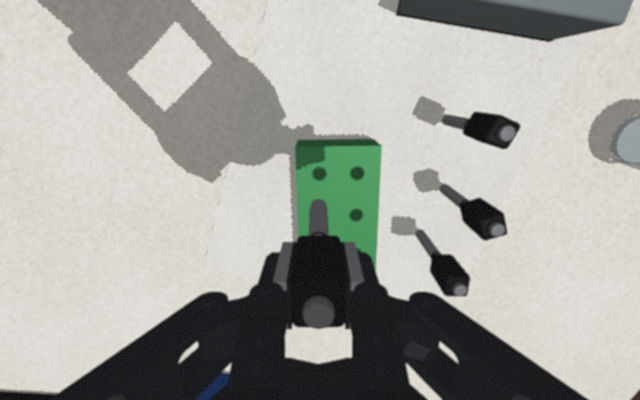

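View pics/s2.png

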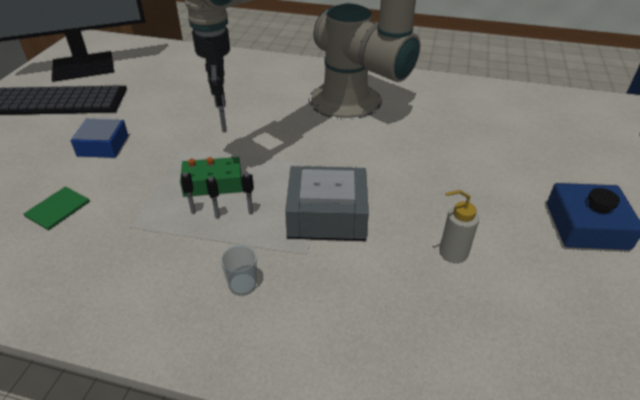

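```bash

python3 -c "
import numpy as np
d=np.load('w2.npz');P=d['P']
for lo,hi in [(.14,.155),(.155,.17),(.17,.19),(.19,.21),(.21,.23),(.255,.275)]:
    m=(np.hypot(P[...,0]-.461,P[...,1]+.2018)<.03)&(P[...,2]>lo)&(P[...,2]<hi)
    v,u=np.nonzero(m)
    if m.any(): print(lo,m.sum(),np.round(P[m].mean(0),4),np.round(np.ptp(P[m],axis=0),4),u.min(),u.max(),v.min(),v.max())
d=np.load('s2.npz');P=d['P']
for lo,hi in [(.14,.16),(.16,.18),(.18,.2),(.2,.215)]:
    m=(np.hypot(P[...,0]-.461,P[...,1]+.2018)<.03)&(P[...,2]>lo)&(P[...,2]<hi)
    if m.any(): print(lo,m.sum(),np.round(P[m].mean(0),4))
"
```

```text
0.14 62 [ 0.459  -0.197   0.1509] [0.0114 0.0085 0.0089] 310 327 198 210
0.155 136 [ 0.459  -0.197   0.1627] [0.0111 0.008  0.0149] 310 327 202 216
0.17 224 [ 0.459  -0.1969  0.1806] [0.0114 0.0088 0.0198] 309 328 210 228
0.19 212 [ 0.4587 -0.1966  0.1981] [0.0105 0.0073 0.0173] 309 328 222 234
0.21 722 [ 0.4568 -0.1917  0.2252] [0.0438 0.019  0.013 ] 268 369 235 255
0.255 6364 [ 0.4587 -0.1961  0.2638] [0.0593 0.0353 0.02  ] 231 408 274 356
0.14 30 [ 0.4682 -0.1992  0.1516]
0.16 37 [ 0.4676 -0.1991  0.1701]
0.18 37 [ 0.4675 -0.1991  0.1901]
0.2 21 [ 0.4682 -0.1987  0.2055]
```

```bash

python3 -m creep '[{"x":0.18,"y":0.15,"z":-0.02,"rx":0,"ry":0,"rz":0,"hand":1},{"x":0.36,"y":0.3,"z":-0.03,"rx":0,"ry":0,"rz":0,"hand":1},{"x":0.54,"y":0.45,"z":-0.03,"rx":0,"ry":0,"rz":0,"hand":1},{"x":0.7,"y":0.57,"z":-0.03,"rx":0,"ry":0,"rz":0,"hand":1},{"x":0.7,"y":0.57,"z":-0.03,"rx":0,"ry":0,"rz":0,"hand":1}]'
python3 -c "
from h import *
go([.5416,.0493,.24])
c=cam('wrist');save(c,'w3.png');P=cloud(c);np.savez('w3.npz',P=P,f=c['frame'],R=c['R'],t=c['t'],fc=[c['f'],c['cx'],c['cy']])
m=(abs(P[...,2]-.1)<.005);q=(P[m][:,:2]*1000).astype(np.float32);print(m.sum(),cv2.minAreaRect(q),np.median(P[m][:,2]))
for p in ([.531,.0961,.1],[.5416,.0493,.1]): print(proj(c,p))
"
```

```text
t: 5.95
tool_pos: [0.5169, -0.0259, 0.2451]
eef_rot: [[-0.37, 0.929, -0.002], [0.929, 0.37, 0.002], [0.002, -0.001, -1.0]]
wrist_force: [0.6, -1.4, -0.5]
width: 0.021
t 5.95 pos [ 0.5169 -0.0259  0.2451] F [ 0.6  -1.4  -0.45] w 0.021021627918472324
shift [0.3033 0.2539 0.0261] mm 79.3 yaw 21.71 tilt [-0.0015  0.0016]
19629 ((557.4678955078125, -22.650955200195312), (100.45006561279297, 315.8200378417969), 12.75822639465332) 0.10022493491018428
[394.59690556  51.43129734]
[381.14620677 114.71416897]
```

View pics/w3.png

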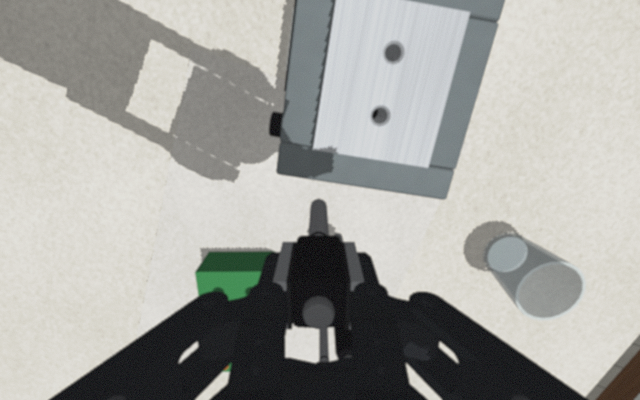

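```bash

python3 -c "
import numpy as np,cv2
d=np.load('w3.npz');g=d['f'].astype(float).mean(2);f,cx,cy=d['fc'];R=d['R'];t=d['t']
C=-R.T@t
for u0,v0 in [(394,52),(380,115)]:
    a=g[v0-15:v0+16,u0-15:u0+16];m=a<150
    n,l,s,c=cv2.connectedComponentsWithStats(m.astype(np.uint8));k=1+np.argmax(s[1:,4]);v,u=np.nonzero(l==k);
    u=(u.min()+u.max())/2+u0-15;v=(v.min()+v.max())/2+v0-15
    r=R.T@np.array([(u-cx)/f,(v-cy)/f,1]);p=C+r*(.1-C[2])/r[2];print(u,v,s[k],p)
"
```

```text
393.5 52.5 [  6   6  18  20 278] [0.53054643 0.09510514 0.1       ]
379.5 115.0 [  6   7  18  17 238] [0.54044908 0.0485971  0.1       ]
```

```bash

python3 -m creep '[{"x":0.12,"y":0.1,"z":0.0,"rx":0,"ry":0,"rz":0,"hand":1},{"x":0.24,"y":0.2,"z":0,"rx":0,"ry":0,"rz":0,"hand":1},{"x":0.3,"y":0.25,"z":0.03,"rx":0,"ry":0,"rz":0,"hand":1},{"x":0.303,"y":0.254,"z":0.05,"rx":0,"ry":0,"rz":0,"hand":1},{"x":0.303,"y":0.254,"z":0.08,"rx":0,"ry":0,"rz":0,"hand":1}]'
python3 -c "
from h import *
go([.542,.0489,.2])
c=cam('wrist');save(c,'w4.png');P=cloud(c);np.savez('w4.npz',P=P,f=c['frame'],R=c['R'],t=c['t'],fc=[c['f'],c['cx'],c['cy']])
for p in ([.531,.0961,.1],[.5416,.0493,.1]): print(proj(c,p))
"
```

```text
t: 6.5
tool_pos: [0.5415, 0.0441, 0.2294]
eef_rot: [[-0.365, 0.931, -0.001], [0.931, 0.365, -0.001], [-0.0, -0.001, -1.0]]
wrist_force: [-0.5, -0.0, -0.7]
width: 0.0218
t 6.5 pos [0.5415 0.0441 0.2294] F [-0.51 -0.   -0.66] w 0.021797090589831834
shift [0.0217 0.0111 0.1472] mm 29.8 yaw 21.38 tilt [-0.0008 -0.0005]
[330.74638383 126.86769765]
[321.29092239 185.4540789 ]
```

View pics/w4.png

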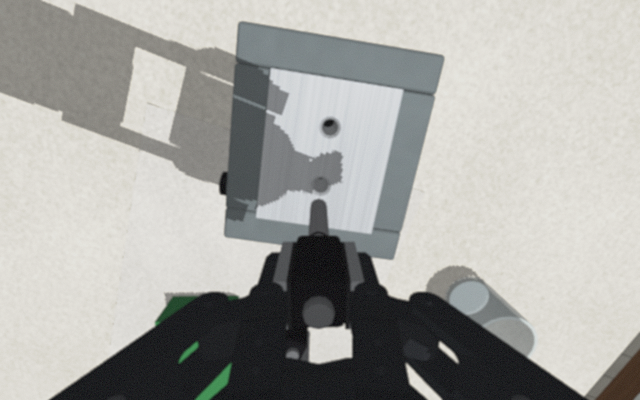

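```bash

python3 -m creep '[{"x":0.02,"y":0.01,"z":0.03,"rx":0,"ry":0,"rz":0,"hand":1},{"x":0.02,"y":0.008,"z":0.06,"rx":0,"ry":0,"rz":0,"hand":1},{"x":0.02,"y":0.008,"z":0.08,"rx":0,"ry":0,"rz":0,"hand":1},{"x":0.02,"y":0.008,"z":0.09,"rx":0,"ry":0,"rz":0,"hand":1},{"x":0.02,"y":0.008,"z":0.09,"rx":0,"ry":0,"rz":0,"hand":1}]'
python3 -c "
from h import *
go([.5412,.0488,.2],21.4)
c=cam('wrist');save(c,'w5.png');P=cloud(c);st()
m=(np.hypot(P[...,0]-.541,P[...,1]-.049)<.02)&(P[...,2]>.12)&(P[...,2]<.175);print(m.sum(),P[m].mean(0))
C=-c['R'].T@c['t'];d=(P[m].mean(0)-C)[:2];print('axis',P[m].mean(0)[:2]+d/np.linalg.norm(d)*.0047, P[m][:,2].min())
u=cv2.resize(c['frame'][100:260,240:400],None,fx=4,fy=4);cv2.imwrite('pics/w5z.png',u[:500,:,::-1])
"
```

```text
t: 7.05
tool_pos: [0.5416, 0.0491, 0.212]
eef_rot: [[-0.365, 0.931, -0.0], [0.931, 0.365, -0.0], [0.0, -0.0, -1.0]]
wrist_force: [-0.6, 0.8, -1.4]
width: 0.0213
t 7.05 pos [0.5416 0.0491 0.212 ] F [-0.64  0.83 -1.37] w 0.021330380134342932
shift [-0.0007 -0.0024  0.06  ] mm 12.0 yaw 21.39 tilt [-0.0004 -0.    ]
rot [-0.0008 -0.0003 -0.0004]
t 7.1 pos [0.5417 0.0492 0.2123] F [ 0.16  0.09 -0.96] w 0.02146421692443426
579 [0.53942588 0.0539443  0.15073795]
axis [0.54115468 0.0495738 ] 0.12008374513689947
```

View pics/w5z.png

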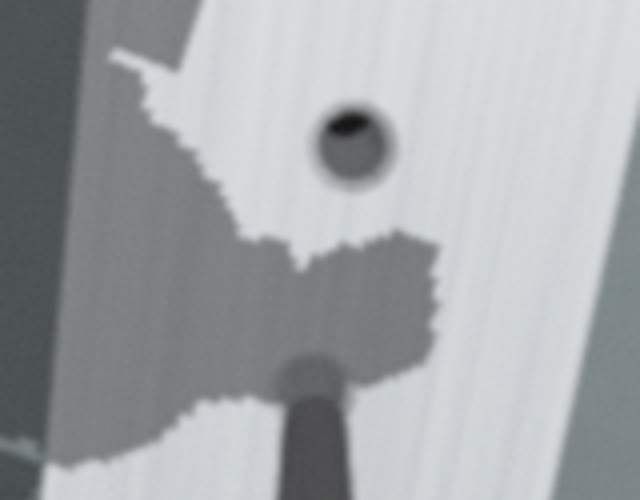

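```bash

python3 -m creep '[{"x":-0.002,"y":-0.002,"z":0.03,"rx":0,"ry":0,"rz":0,"hand":1},{"x":-0.002,"y":-0.002,"z":0.06,"rx":0,"ry":0,"rz":0,"hand":1},{"x":-0.002,"y":-0.002,"z":0.08,"rx":0,"ry":0,"rz":0,"hand":1},{"x":-0.002,"y":-0.002,"z":0.1,"rx":0,"ry":0,"rz":0,"hand":1},{"x":-0.002,"y":-0.002,"z":0.11,"rx":0,"ry":0,"rz":0,"hand":1}]'

```

```text
t: 7.6
tool_pos: [0.5413, 0.0488, 0.1896]
eef_rot: [[-0.365, 0.931, -0.001], [0.931, 0.365, 0.0], [0.0, -0.001, -1.0]]
wrist_force: [0.2, -0.0, 0.1]
width: 0.0215
```

```bash

python3 -m creep '[{"x":0,"y":0,"z":0.02,"rx":0,"ry":0,"rz":0,"hand":1},{"x":0,"y":0,"z":0.03,"rx":0,"ry":0,"rz":0,"hand":1},{"x":0,"y":0,"z":0.045,"rx":0,"ry":0,"rz":0,"hand":1},{"x":0,"y":0,"z":0.06,"rx":0,"ry":0,"rz":0,"hand":1},{"x":0,"y":0,"z":0.06,"rx":0,"ry":0,"rz":0,"hand":1}]'

```

```text
t: 8.1
tool_pos: [0.5413, 0.0487, 0.1777]
eef_rot: [[-0.365, 0.931, -0.001], [0.931, 0.365, 0.0], [0.0, -0.001, -1.0]]
wrist_force: [0.3, -0.3, -0.3]
width: 0.0211
```

```bash

python3 -m creep '[{"x":0,"y":0,"z":0.02,"rx":0,"ry":0,"rz":0,"hand":1},{"x":0,"y":0,"z":0.045,"rx":0,"ry":0,"rz":0,"hand":1},{"x":0,"y":0,"z":0.07,"rx":0,"ry":0,"rz":0,"hand":1},{"x":0,"y":0,"z":0.095,"rx":0,"ry":0,"rz":0,"hand":1},{"x":0,"y":0,"z":0.1,"rx":0,"ry":0,"rz":0,"hand":1}]'

```

```text
t: 8.6
tool_pos: [0.5413, 0.0487, 0.1575]
eef_rot: [[-0.365, 0.931, -0.001], [0.931, 0.365, -0.0], [0.0, -0.001, -1.0]]
wrist_force: [-0.1, -0.2, 0.3]
width: 0.0214
```

```bash

python3 -m creep '[{"x":0,"y":0,"z":0.005,"rx":0,"ry":0,"rz":0,"hand":1},{"x":0,"y":0,"z":0.01,"rx":0,"ry":0,"rz":0,"hand":1},{"x":0,"y":0,"z":0.015,"rx":0,"ry":0,"rz":0,"hand":1},{"x":0,"y":0,"z":0.02,"rx":0,"ry":0,"rz":0,"hand":1},{"x":0,"y":0,"z":0.025,"rx":0,"ry":0,"rz":0,"hand":1}]'
python3 -c "
from h import *
c=cam('wrist');save(c,'w6.png');st()
u=cv2.resize(c['frame'][150:300,220:420],None,fx=4,fy=4);cv2.imwrite('pics/w6z.png',u[:,:,::-1])
c=cam('scene');save(c,'s6.png')
u=cv2.resize(c['frame'][100:220,260:400],None,fx=5,fy=5);cv2.imwrite('pics/s6z.png',u[:,:,::-1])
"
```

```text
t: 9.1
tool_pos: [0.5416, 0.0488, 0.1534]
eef_rot: [[-0.365, 0.931, 0.0], [0.931, 0.365, 0.0], [0.0, 0.0, -1.0]]
wrist_force: [-1.3, -0.7, 3.2]
width: 0.0215
t 9.15 pos [0.5414 0.0488 0.1531] F [ 0.41 -0.1   1.42] w 0.02099025475998235
```

View pics/w6z.png

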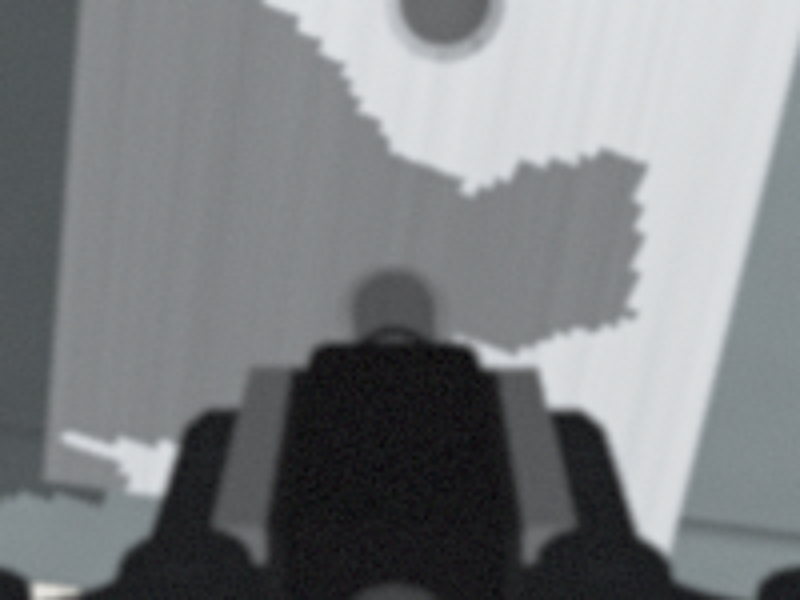

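View pics/s6z.png

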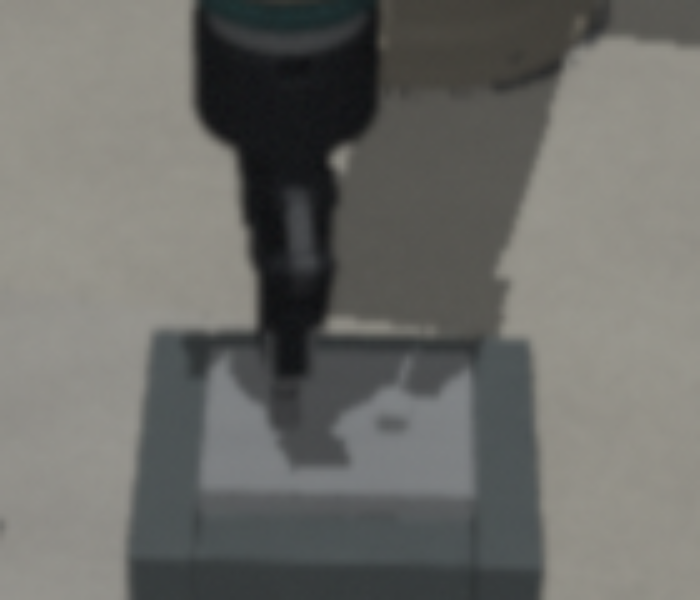

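```bash

python3 -m creep '[{"x":0,"y":0,"z":0.004,"rx":0,"ry":0,"rz":0,"hand":1},{"x":0,"y":0,"z":0.008,"rx":0,"ry":0,"rz":0,"hand":1},{"x":0,"y":0,"z":0.012,"rx":0,"ry":0,"rz":0,"hand":1},{"x":0,"y":0,"z":0.015,"rx":0,"ry":0,"rz":0,"hand":1},{"x":0,"y":0,"z":0.015,"rx":0,"ry":0,"rz":0,"hand":1}]'
python3 -c "
from h import *
st()"
```

```text
t: 9.7
tool_pos: [0.5416, 0.0488, 0.1506]
eef_rot: [[-0.365, 0.931, 0.0], [0.931, 0.365, 0.0], [-0.0, 0.0, -1.0]]
wrist_force: [-0.7, 0.6, 4.6]
width: 0.0212
t 9.7 pos [0.5416 0.0488 0.1506] F [-0.66  0.57  4.59] w 0.021154374926532812
```

```bash

python3 -m creep '[{"x":0,"y":0,"z":0.002,"rx":0,"ry":0,"rz":0,"hand":1},{"x":0,"y":0,"z":0.004,"rx":0,"ry":0,"rz":0,"hand":1},{"x":0,"y":0,"z":0.005,"rx":0,"ry":0,"rz":0,"hand":1},{"x":0,"y":0,"z":0.005,"rx":0,"ry":0,"rz":0,"hand":1},{"x":0,"y":0,"z":0.005,"rx":0,"ry":0,"rz":0,"hand":1}]'

```

```text
t: 10.2
tool_pos: [0.5416, 0.0487, 0.1502]
eef_rot: [[-0.365, 0.931, 0.001], [0.931, 0.365, 0.0], [-0.0, 0.001, -1.0]]
wrist_force: [-2.7, -0.5, 8.3]
width: 0.0209
```

```bash

python3 -m creep '[{"x":0,"y":0,"z":0.002,"rx":0,"ry":0,"rz":0,"hand":1},{"x":0,"y":0,"z":0.004,"rx":0,"ry":0,"rz":0,"hand":1},{"x":0,"y":0,"z":0.005,"rx":0,"ry":0,"rz":0,"hand":1},{"x":0,"y":0,"z":0.005,"rx":0,"ry":0,"rz":0,"hand":1},{"x":0,"y":0,"z":0.005,"rx":0,"ry":0,"rz":0,"hand":1}]'
python3 -c "
from h import *
c=cam('wrist');save(c,'w7.png');st()
u=cv2.resize(c['frame'][150:300,220:420],None,fx=4,fy=4);cv2.imwrite('pics/w7z.png',u[:,:,::-1])"
```

```text
t: 10.7
tool_pos: [0.5417, 0.0487, 0.1499]
eef_rot: [[-0.365, 0.931, 0.001], [0.931, 0.365, -0.0], [-0.001, 0.001, -1.0]]
wrist_force: [-4.0, -0.3, 11.0]
width: 0.0216
t 10.75 pos [0.5418 0.0487 0.15  ] F [-3.35 -0.07 12.05] w 0.021424919819266322
```

View pics/w7z.png

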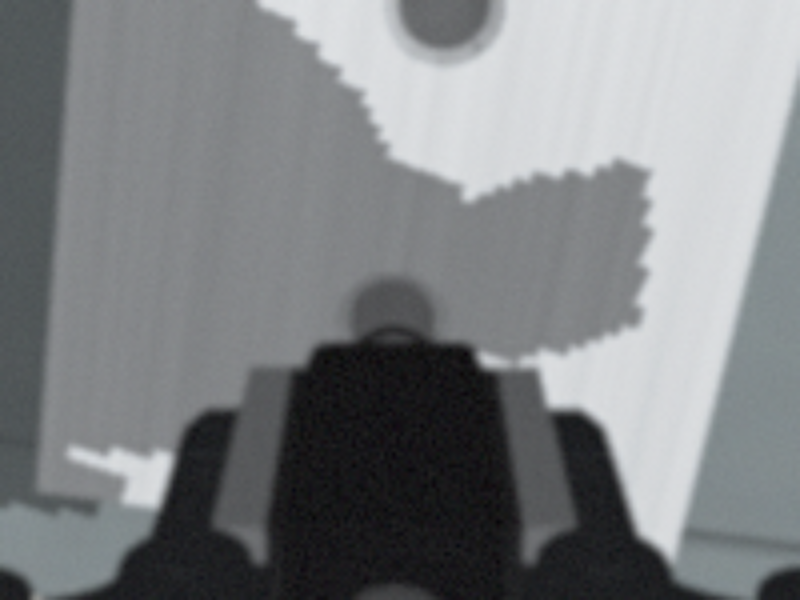

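```bash

python3 -m creep '[{"x":0,"y":0,"z":-0.03,"rx":0,"ry":0,"rz":0,"hand":1},{"x":0,"y":0,"z":-0.08,"rx":0,"ry":0,"rz":0,"hand":1},{"x":0,"y":0,"z":-0.15,"rx":0,"ry":0,"rz":0,"hand":1},{"x":0,"y":0,"z":-0.25,"rx":0,"ry":0,"rz":0,"hand":1},{"x":0,"y":0,"z":-0.33,"rx":0,"ry":0,"rz":0,"hand":1}]'
python3 -c "
from h import *
go([.531,.0955,.215],21.4)
c=cam('wrist');save(c,'w8.png');P=cloud(c);s=st()
x,y,z=s['tool_pos']
m=(np.hypot(P[...,0]-x,P[...,1]-y)<.02)&(P[...,2]>z-.08)&(P[...,2]<z-.04);print(m.sum(),P[m].mean(0))
C=-c['R'].T@c['t'];d=(P[m].mean(0)-C)[:2];print('axis',P[m].mean(0)[:2]+d/np.linalg.norm(d)*.0047)
"
```

```text
t: 11.25
tool_pos: [0.5417, 0.0488, 0.2168]
eef_rot: [[-0.365, 0.931, 0.001], [0.931, 0.365, 0.0], [-0.0, 0.001, -1.0]]
wrist_force: [0.7, -0.5, -1.1]
width: 0.0211
t 11.25 pos [0.5417 0.0488 0.2168] F [ 0.71 -0.53 -1.14] w 0.02105150404826768
shift [0.237  0.0355 0.0088] mm 48.0 yaw 21.4 tilt [0.0015 0.0002]
rot [0.0029 0.0008 0.0001]
t 11.3 pos [0.5426 0.0488 0.2199] F [-0.25 -0.57  2.04] w 0.021387588279205803
462 [0.53959263 0.05363711 0.16139717]
axis [0.54134091 0.04927437]
```

View pics/w8.png

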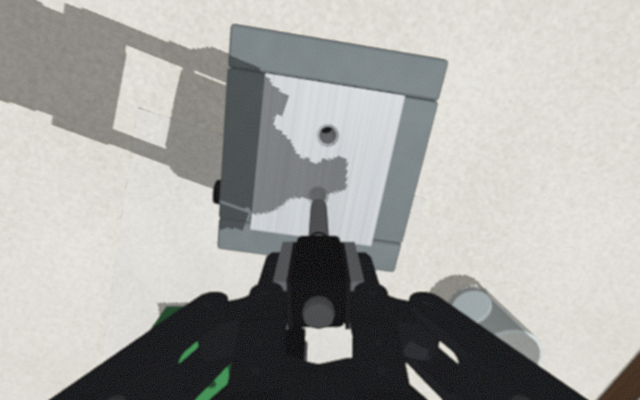

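```bash

python3 -m creep '[{"x":0.08,"y":0.012,"z":0,"rx":0,"ry":0,"rz":0,"hand":1},{"x":0.16,"y":0.024,"z":0,"rx":0,"ry":0,"rz":0,"hand":1},{"x":0.237,"y":0.036,"z":0,"rx":0,"ry":0,"rz":0,"hand":1},{"x":0.237,"y":0.036,"z":0,"rx":0,"ry":0,"rz":0,"hand":1},{"x":0.237,"y":0.036,"z":0,"rx":0,"ry":0,"rz":0,"hand":1}]'
python3 -c "
from h import *
go([.5309,.0956,.19],21.4)
c=cam('wrist');save(c,'w9.png');P=cloud(c);s=st()
x,y,z=s['tool_pos']
m=(np.hypot(P[...,0]-x,P[...,1]-y)<.02)&(P[...,2]>z-.08)&(P[...,2]<z-.04);print(m.sum(),P[m].mean(0))
C=-c['R'].T@c['t'];d=(P[m].mean(0)-C)[:2];print('axis',P[m].mean(0)[:2]+d/np.linalg.norm(d)*.0047)
u=cv2.resize(c['frame'][100:260,240:400],None,fx=4,fy=4);cv2.imwrite('pics/w9z.png',u[:500,:,::-1])
"
```

```text
t: 11.8
tool_pos: [0.5305, 0.0963, 0.2138]
eef_rot: [[-0.366, 0.93, -0.001], [0.93, 0.366, -0.0], [0.0, -0.001, -1.0]]
wrist_force: [-0.5, 0.3, -1.5]
width: 0.0217
t 11.8 pos [0.5305 0.0963 0.2138] F [-0.49  0.28 -1.55] w 0.021668965040763263
shift [-0.0039  0.0006  0.119 ] mm 23.8 yaw 21.49 tilt [-0.0009 -0.0003]
rot [-0.0019 -0.0002  0.003 ]
t 11.85 pos [0.5307 0.0958 0.2139] F [-0.41  0.16 -1.31] w 0.021401800978581003
448 [0.52826753 0.10108373 0.15599938]
axis [0.52999482 0.09671263]
```

View pics/w9z.png

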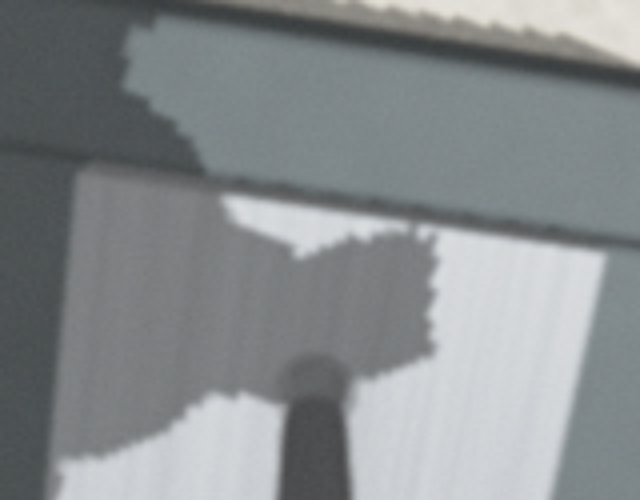

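Aligned the same way as at the first well (mouth and stem both around column 315 of the crop). Going down past the chamfer.

```bash

python3 -m creep '[{"x":-0.001,"y":0.001,"z":0.04,"rx":0,"ry":0,"rz":0,"hand":1},{"x":-0.001,"y":0.001,"z":0.07,"rx":0,"ry":0,"rz":0,"hand":1},{"x":-0.001,"y":0.001,"z":0.1,"rx":0,"ry":0,"rz":0,"hand":1},{"x":-0.001,"y":0.001,"z":0.12,"rx":0,"ry":0,"rz":0,"hand":1},{"x":-0.001,"y":0.001,"z":0.12,"rx":0,"ry":0,"rz":0,"hand":1}]'

```

```text
t: 12.35
tool_pos: [0.5308, 0.0952, 0.1893]
eef_rot: [[-0.365, 0.931, -0.002], [0.931, 0.365, -0.0], [0.0, -0.001, -1.0]]
wrist_force: [-0.0, 0.9, -1.0]
width: 0.0212
```

```bash

python3 -m creep '[{"x":0,"y":0,"z":0.03,"rx":0,"ry":0,"rz":0,"hand":1},{"x":0,"y":0,"z":0.06,"rx":0,"ry":0,"rz":0,"hand":1},{"x":0,"y":0,"z":0.09,"rx":0,"ry":0,"rz":0,"hand":1},{"x":0,"y":0,"z":0.12,"rx":0,"ry":0,"rz":0,"hand":1},{"x":0,"y":0,"z":0.15,"rx":0,"ry":0,"rz":0,"hand":1}]'

```

```text
t: 12.85
tool_pos: [0.5314, 0.0954, 0.1606]
eef_rot: [[-0.365, 0.931, 0.001], [0.931, 0.365, 0.0], [-0.0, 0.001, -1.0]]
wrist_force: [-2.4, -0.5, 5.4]
width: 0.0214
```

```bash

python3 -m creep '[{"x":0,"y":0,"z":0.01,"rx":0,"ry":0,"rz":0,"hand":1},{"x":0,"y":0,"z":0.02,"rx":0,"ry":0,"rz":0,"hand":1},{"x":0,"y":0,"z":0.03,"rx":0,"ry":0,"rz":0,"hand":1},{"x":0,"y":0,"z":0.04,"rx":0,"ry":0,"rz":0,"hand":1},{"x":0,"y":0,"z":0.05,"rx":0,"ry":0,"rz":0,"hand":1}]'

```

```text
t: 13.35
tool_pos: [0.5313, 0.0954, 0.1504]
eef_rot: [[-0.365, 0.931, 0.001], [0.931, 0.365, 0.0], [-0.0, 0.001, -1.0]]
wrist_force: [0.4, -0.5, 3.0]
width: 0.0212
```

```bash

python3 -m creep '[{"x":0,"y":0,"z":0.005,"rx":0,"ry":0,"rz":0,"hand":1},{"x":0,"y":0,"z":0.01,"rx":0,"ry":0,"rz":0,"hand":1},{"x":0,"y":0,"z":0.015,"rx":0,"ry":0,"rz":0,"hand":1},{"x":0,"y":0,"z":0.02,"rx":0,"ry":0,"rz":0,"hand":1},{"x":0,"y":0,"z":0.02,"rx":0,"ry":0,"rz":0,"hand":1}]'

```

```text
t: 13.85
tool_pos: [0.5311, 0.0954, 0.1459]
eef_rot: [[-0.365, 0.931, -0.0], [0.931, 0.365, 0.0], [0.0, -0.0, -1.0]]
wrist_force: [0.3, -1.1, -0.2]
width: 0.0212
```

```bash

python3 -m creep '[{"x":0,"y":0,"z":0.01,"rx":0,"ry":0,"rz":0,"hand":1},{"x":0,"y":0,"z":0.02,"rx":0,"ry":0,"rz":0,"hand":1},{"x":0,"y":0,"z":0.03,"rx":0,"ry":0,"rz":0,"hand":1},{"x":0,"y":0,"z":0.037,"rx":0,"ry":0,"rz":0,"hand":1},{"x":0,"y":0,"z":0.042,"rx":0,"ry":0,"rz":0,"hand":1}]'

```

```text
t: 14.35
tool_pos: [0.5311, 0.0954, 0.1377]
eef_rot: [[-0.365, 0.931, -0.0], [0.931, 0.365, 0.0], [0.0, -0.0, -1.0]]
wrist_force: [-0.2, 0.1, 3.1]
width: 0.0216
```

```bash

python3 -m creep '[{"x":0,"y":0,"z":0.003,"rx":0,"ry":0,"rz":0,"hand":1},{"x":0,"y":0,"z":0.006,"rx":0,"ry":0,"rz":0,"hand":1},{"x":0,"y":0,"z":0.009,"rx":0,"ry":0,"rz":0,"hand":1},{"x":0,"y":0,"z":0.01,"rx":0,"ry":0,"rz":0,"hand":1},{"x":0,"y":0,"z":0.01,"rx":0,"ry":0,"rz":0,"hand":1}]'

```

```text
t: 14.85
tool_pos: [0.5311, 0.0954, 0.1358]
eef_rot: [[-0.365, 0.931, -0.0], [0.931, 0.365, 0.0], [0.0, -0.0, -1.0]]
wrist_force: [-1.0, -0.1, 1.8]
width: 0.0211
```

```bash

python3 -m creep '[{"x":0,"y":0,"z":0.002,"rx":0,"ry":0,"rz":0,"hand":1},{"x":0,"y":0,"z":0.004,"rx":0,"ry":0,"rz":0,"hand":1},{"x":0,"y":0,"z":0.006,"rx":0,"ry":0,"rz":0,"hand":1},{"x":0,"y":0,"z":0.006,"rx":0,"ry":0,"rz":0,"hand":1},{"x":0,"y":0,"z":0.006,"rx":0,"ry":0,"rz":0,"hand":1}]'

```

```text
t: 15.35
tool_pos: [0.5313, 0.0954, 0.1354]
eef_rot: [[-0.365, 0.931, 0.0], [0.931, 0.365, 0.0], [-0.0, 0.0, -1.0]]
wrist_force: [-2.5, -0.3, 6.1]
width: 0.0211
```

```bash

python3 -m creep '[{"x":0,"y":0,"z":0.002,"rx":0,"ry":0,"rz":0,"hand":1},{"x":0,"y":0,"z":0.004,"rx":0,"ry":0,"rz":0,"hand":1},{"x":0,"y":0,"z":0.006,"rx":0,"ry":0,"rz":0,"hand":1},{"x":0,"y":0,"z":0.006,"rx":0,"ry":0,"rz":0,"hand":1},{"x":0,"y":0,"z":0.006,"rx":0,"ry":0,"rz":0,"hand":1}]'

```

```text
t: 15.85
tool_pos: [0.5313, 0.0954, 0.135]
eef_rot: [[-0.365, 0.931, 0.001], [0.931, 0.365, 0.0], [-0.0, 0.001, -1.0]]
wrist_force: [-3.1, -0.8, 10.7]
width: 0.0214
```

```bash

python3 -m creep '[{"x":0,"y":0,"z":0.002,"rx":0,"ry":0,"rz":0,"hand":1},{"x":0,"y":0,"z":0.004,"rx":0,"ry":0,"rz":0,"hand":1},{"x":0,"y":0,"z":0.006,"rx":0,"ry":0,"rz":0,"hand":1},{"x":0,"y":0,"z":0.008,"rx":0,"ry":0,"rz":0,"hand":1},{"x":0,"y":0,"z":0.008,"rx":0,"ry":0,"rz":0,"hand":1}]'
python3 -c "
from h import *
c=cam('wrist');save(c,'w10.png');st()
u=cv2.resize(c['frame'][150:300,220:420],None,fx=4,fy=4);cv2.imwrite('pics/w10z.png',u[:,:,::-1])
for k in range(2): read_camera('scene');st()"
```

```text
t: 16.35
tool_pos: [0.5314, 0.0953, 0.1344]
eef_rot: [[-0.365, 0.931, 0.002], [0.931, 0.365, -0.0], [-0.001, 0.001, -1.0]]
wrist_force: [-6.2, -1.4, 16.3]
width: 0.0209
t 16.4 pos [0.5315 0.0953 0.1344] F [-6.02 -1.25 15.91] w 0.02157102061158159
t 16.45 pos [0.5315 0.0953 0.1344] F [-7.33 -1.43 15.43] w 0.021101882573083812
t 16.5 pos [0.5315 0.0953 0.1344] F [-5.96 -1.97 15.89] w 0.02138039155106431
```

View pics/w10z.png

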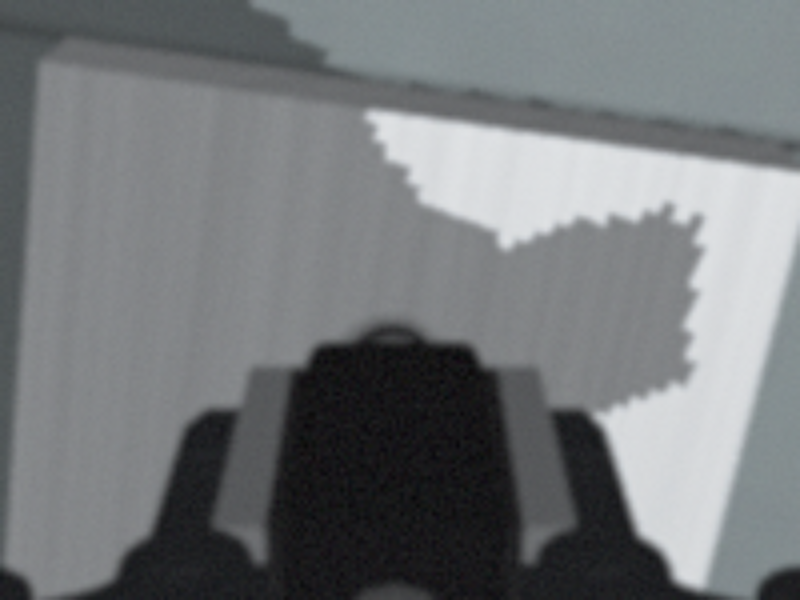

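```bash

python3 -m creep '[{"x":0,"y":0,"z":0.0025,"rx":0,"ry":0,"rz":0,"hand":1},{"x":0,"y":0,"z":0.0025,"rx":0,"ry":0,"rz":0,"hand":1},{"x":0,"y":0,"z":0.0025,"rx":0,"ry":0,"rz":0,"hand":1},{"x":0,"y":0,"z":0.0025,"rx":0,"ry":0,"rz":0,"hand":1},{"x":0,"y":0,"z":0.0025,"rx":0,"ry":0,"rz":0,"hand":1}]'
python3 -m creep '[{"x":0,"y":0,"z":0,"rx":0,"ry":0,"rz":0,"hand":1},{"x":0,"y":0,"z":0,"rx":0,"ry":0,"rz":0,"hand":1},{"x":0,"y":0,"z":0,"rx":0,"ry":0,"rz":0,"hand":1},{"x":0,"y":0,"z":0,"rx":0,"ry":0,"rz":0,"hand":1},{"x":0,"y":0,"z":0,"rx":0,"ry":0,"rz":0,"hand":1}]'
```

```text
t: 17.0
tool_pos: [0.5315, 0.0953, 0.1342]
eef_rot: [[-0.365, 0.931, 0.002], [0.931, 0.365, -0.0], [-0.001, 0.002, -1.0]]
wrist_force: [-7.3, -0.5, 18.1]
width: 0.0217
t: 17.5
tool_pos: [0.5315, 0.0953, 0.1342]
eef_rot: [[-0.365, 0.931, 0.002], [0.931, 0.365, -0.0], [-0.001, 0.002, -1.0]]
wrist_force: [-8.0, -1.3, 17.4]
width: 0.021
```

```bash

python3 -m creep '[{"x":0,"y":0,"z":-0.005,"rx":0,"ry":0,"rz":0,"hand":1},{"x":0,"y":0,"z":-0.01,"rx":0,"ry":0,"rz":0,"hand":1},{"x":0,"y":0,"z":-0.015,"rx":0,"ry":0,"rz":0,"hand":1},{"x":0,"y":0,"z":-0.017,"rx":0,"ry":0,"rz":0,"hand":1},{"x":0,"y":0,"z":-0.017,"rx":0,"ry":0,"rz":0,"hand":1}]'

```

```text
t: 18.0
tool_pos: [0.5312, 0.0954, 0.1351]
eef_rot: [[-0.365, 0.931, 0.0], [0.931, 0.365, 0.0], [-0.0, 0.0, -1.0]]
wrist_force: [-1.6, -0.9, 5.1]
width: 0.0213
```

```bash

python3 -m creep '[{"x":0,"y":0,"z":0,"rx":0,"ry":0,"rz":0,"hand":0.4},{"x":0,"y":0,"z":0,"rx":0,"ry":0,"rz":0,"hand":0},{"x":0,"y":0,"z":0,"rx":0,"ry":0,"rz":0,"hand":-1},{"x":0,"y":0,"z":0,"rx":0,"ry":0,"rz":0,"hand":-1},{"x":0,"y":0,"z":0,"rx":0,"ry":0,"rz":0,"hand":-1}]'
python3 -m creep '[{"x":0,"y":0,"z":-0.05,"rx":0,"ry":0,"rz":0,"hand":-1},{"x":0,"y":0,"z":-0.15,"rx":0,"ry":0,"rz":0,"hand":-1},{"x":0,"y":0,"z":-0.3,"rx":0,"ry":0,"rz":0,"hand":-1},{"x":0,"y":0,"z":-0.45,"rx":0,"ry":0,"rz":0,"hand":-1},{"x":0,"y":0,"z":-0.6,"rx":0,"ry":0,"rz":0,"hand":-1}]'
python3 -m creep '[{"x":-0.15,"y":0,"z":0,"rx":0,"ry":0,"rz":0,"hand":-1},{"x":-0.3,"y":0,"z":0,"rx":0,"ry":0,"rz":0,"hand":-1},{"x":-0.4,"y":0,"z":0,"rx":0,"ry":0,"rz":0,"hand":-1},{"x":-0.45,"y":0,"z":0,"rx":0,"ry":0,"rz":0,"hand":-1},{"x":-0.45,"y":0,"z":0,"rx":0,"ry":0,"rz":0,"hand":-1}]'
python3 -c "
from h import *
st()
c=cam('wrist');save(c,'w11.png');P=cloud(c)
m=(np.hypot(P[...,0]-.531,P[...,1]-.0955)<.02)&(P[...,2]>.145);print(m.sum(),np.median(P[m],axis=0),cv2.minAreaRect((P[m][:,:2]*1000).astype(np.float32)))
u=cv2.resize(c['frame'][0:200,200:440],None,fx=3,fy=3);cv2.imwrite('pics/w11z.png',u[:,:,::-1])
c=cam('scene');save(c,'s11.png')
"
```

```text
t: 18.5
tool_pos: [0.5311, 0.0954, 0.1346]
eef_rot: [[-0.365, 0.931, -0.0], [0.931, 0.365, 0.0], [0.0, -0.0, -1.0]]
wrist_force: [-1.0, 0.5, 0.3]
width: 0.0818
t: 19.0
tool_pos: [0.531, 0.0954, 0.2569]
eef_rot: [[-0.365, 0.931, 0.001], [0.931, 0.365, 0.0], [-0.0, 0.001, -1.0]]
wrist_force: [0.1, 0.2, -0.0]
width: 0.0855
t: 19.5
tool_pos: [0.5642, 0.0108, 0.2551]
eef_rot: [[-0.363, 0.932, 0.0], [0.932, 0.363, 0.0], [0.0, 0.0, -1.0]]
wrist_force: [0.3, -0.2, 1.1]
width: 0.0854
t 19.5 pos [0.5642 0.0108 0.2551] F [ 0.28 -0.21  1.13] w 0.08542107728698954
2113 [0.53465848 0.08710182 0.16207086] ((529.7128295898438, 95.15948486328125), (21.586759567260742, 22.74822235107422), 22.331552505493164)
```

View pics/w11.png

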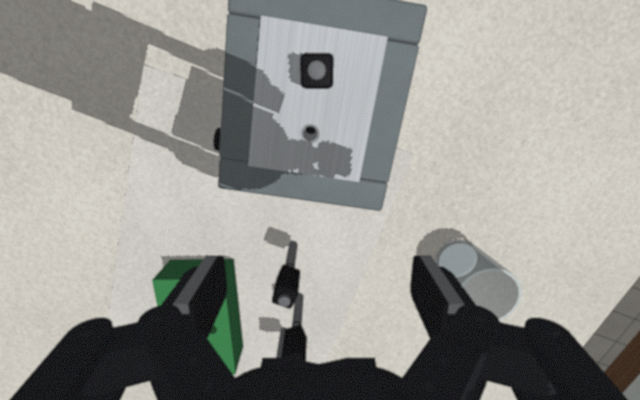

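View pics/s11.png

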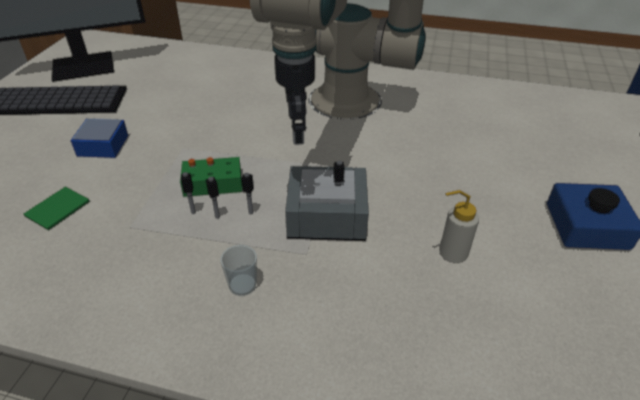

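```bash

python3 -c "
from h import *
for n in ('wrist','top','scene'):
    c=cam(n);P=cloud(c)
    for r in (.009,.013):
        m=(np.hypot(P[...,0]-.531,P[...,1]-.0955)<r)&(P[...,2]>.105)&(P[...,2]<.18);print(n,r,m.sum(),np.percentile(P[m][:,2],[5,50,75,95]) if m.any() else '')
    if n=='wrist':
        v,u=np.mgrid[0:400,0:640];b=P[55:85,303:330];print(np.round(np.percentile(b[...,2],[5,50,95]),4), P[70,317])
    m=(np.hypot(P[...,0]-.55,P[...,1]-.05)<.05)&(abs(P[...,2]-.1)<.006);print('block',np.median(P[m][:,2]))
"
```

```text
wrist 0.009 642 [0.15495876 0.15690361 0.16170353 0.1627768 ]
wrist 0.013 1104 [0.15407844 0.15607351 0.1600033  0.16242185]
[0.1545 0.1564 0.1627] [0.52928371 0.0970301  0.16183538]
block 0.10020769801936791
top 0.009 45 [0.15293159 0.15974126 0.16158048 0.16380782]
top 0.013 84 [0.15021607 0.15511262 0.15998498 0.16251115]
block 0.09966003356433133
scene 0.009 40 [0.14882466 0.15626997 0.15897567 0.16123712]
scene 0.013 115 [0.11440279 0.15138163 0.15488292 0.15988118]
block 0.09801909080373304
```

```bash
python3 -c "
from h import *
st();print(workorder.hand_in())"
```

```text
t 19.75 pos [0.5638 0.0125 0.255 ] F [ 0.67 -0.5   0.18] w 0.08532563097784311
the job is handed in; nothing more can be done
None
```

The probe is now in well_1, the clear well, pushed to the bottom and released, and the job was handed in at about 19.8 s.

- **Finding the clear well:** I took the probe from the rack and tried well_2 first. It stopped about 15 mm short with the push reading 12 N, so that well holds the spacer. I pulled the probe out and put it into well_1.
- **The push:** In well_1 it went about 15 mm deeper before it met the bottom. I held the push for over half a second, with wrist readings of 15.4–18.1 N. No reading I took passed that, though I only read the force at the end of each move. I estimate about 14–17 N on the pad itself, because clip drag and noise leave a few newtons of doubt. While pressing there was also a sideways wrist load of up to 8 N, which fell to about 2 N once I backed off.
- **Final checks:** The handle is upright over well_1. Its flat top measures about 0.156 m, which is the height expected with the ring mark at the rim; I did not see the mark itself at the rim. At hand-in the gripper was open and clear. In the last scene picture the tubes, wash bottle and beaker look unmoved.
- **A reading that disagreed:** Some depth readings showed 0.162 m at the middle of the handle top. I took that to be a small knob there, since a round spot shows at that place in the pictures.

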